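Fit a keyed contact wheel to the polisher's spindle

TASK

Fit the blue-tyred contact wheel to the polisher: draw it off its sloping storage peg, set it boss upwards over the upright spindle, turn it until its keyway lines up with the spindle's brass key, and lower it over the key until it sits fully home on the spindle's flange, then let go. Do not drop the wheel, and leave the stone wheel and the other loose things where they are.

Things in the scene. Friction and masses are not known exactly. Their poses are not given: they have to be found in the camera images.
- contact_wheel: The wheel to fit, about 0.7 kg. Blue tyre, 120 mm across, 40 mm thick (z 0 to 40); round aluminium boss, 52 mm across, on the axis from z 0 to its top at z 80: grip it above the tyre. Origin: centre of its flat underside; +z: its axis, out through the boss. Through bore 26 mm; keyway along +x, full height, 11 mm wide, reaching 18.5 mm from the axis, with a yellow paint line over it.
- spindle: Upright steel spindle of the polisher. Origin: on its axis at the top face of its flange (64 mm across), 103 mm above the bench, where the wheel's underside seats. +z up. Plain shaft 24 mm, chamfered tip 60 mm above the origin. Brass key 8 mm wide on its +x side, reaching 16 mm from the axis, from 4 to 30 mm above the origin; plain above it. Turns stiffly (0.6 N m).
- rack: Fixed plywood wheel rack; its board (170 x 350 mm) leans 30 degrees. Origin: middle of the board's upper face, 75 mm above the bench; +z: square to the board, along the pegs; +y along the board, level; -x down the slope. Two plain round steel pegs at y = -85 and +85 mm, 23 mm across and 56 mm long. The contact wheel may be on either; its underside rests on the board.
- polisher: Fixed green bench-top polisher with a steel table, 290 x 290 mm. Origin: on the bench under the spindle axis; table top 85 mm above the bench. A dust hood, inner radius 80 mm about the spindle, stands round its -y side up to 134 mm above the bench, with an outlet stub; the rest is open.
- stone_wheel: Loose grey stone wheel with a dark hub, 112 mm across, 58 mm high over the hub, on the rack's other peg. Origin: centre of its underside; +z along the peg. To be left alone.
- screw: Loose knurled retaining screw standing head down on a corner of the polisher's table, 38 mm across, 46 mm high. Origin: centre of its underside. To be left alone.
- spanner: Loose open spanner, 170 mm long, lying on the bench near the robot. To be left alone.
- compound_bar: Loose green bar of polishing compound in a white wrapper, 130 x 42 x 36 mm, on the bench. To be left alone.
- blade: Loose steel knife blank, 195 mm long, 5 mm thick, on the bench. To be left alone.
- dresser: Loose dark grey dressing stick, 150 x 25 x 25 mm, lying on the bench. To be left alone.
There are look-alikes about, which are no part of the job. What is shaped like the contact_wheel but green or turquoise is not meant.

How it is judged:
By the outcome, as a careful person would: the job done as asked, in the order asked, and still so for the second after the job is handed in, with the robot touching nothing.
It also fails if it takes over 48 s, if anything falls off the work surface, if the arm or the gripper's body presses on something with over 40 N, if the wrist force passes 120 N, or if a joint passes its speed limit or range.

ROBOT

A 6-joint arm with a two-finger parallel gripper is mounted at the origin on the work surface. World frame = base frame: x ahead of the robot, y to its left, z up, the work surface at z = 0. Lengths are in m, angles in rad, forces in N, time in s.
With the tool pointing down it reaches from about 0.275 to 0.875 m from the base axis. Payload 12.5 kg.
Tool frame: the origin (TCP) lies on the centre line of the jaws, within the pads' length; the fingertips stand r.finger_overhang ahead of it and the grasp point (between the pads) lies 3 mm ahead of it (r.finger_overhang is the distance from the TCP to the fingertips, in m); z points along the fingers, y is the direction in which the jaws open and shut (so a half turn about z gives the same grasp; the last joint's range is limited). The gripper opens to 85 mm and grips with 20 to 120 N. Pads are 22 mm wide; open, the fingers measure 114 mm over their backs; the gripper's body (76 mm by 85 mm) begins 54 mm behind the grasp point. The pads swing forward as they close: fully open they stand 13 mm farther back than shut.
Start: joints at [1.243, 0.351, 1.652, -0, 1.139, -0.085], TCP at [0.132, 0.534, 0.253] pointing down, gripper open.
Joint ranges: [-2.75, 2.75], [-0.79, 2.1], [0.01, 2.65], [-1.57, 4.71], [0.07, 3.14], [-2.87, 2.87]. Speed limits (rad/s): [2.22, 2.22, 2.79, 3.14, 3.14, 3.14].

INTERFACE

Orientations are given as a unit quaternion [x, y, z, w].
In Python, from cell import r, optics gives the robot as it stands. The module is installed in compiled form; this text tells all that it offers. Calls block until the motion is done:
- r.move_to(position, orientation): joint-space move of the TCP to a pose.
- r.move_linear(position, rot=None, vel=0.15): straight line of the TCP; rot=None keeps the orientation; vel is the mean speed in m/s.
- r.set_joints(angles): joint-space move.
- r.set_gripper(opening, squeeze=None): opening from 0.0 (shut) to 1.0 (fully open); squeeze is the grip in N (None keeps the last); returns when the fingers have stopped.
- r.sleep(seconds).
- r.inverse_kinematics(position, orientation): joint angles nearest the present ones, or None.
- optics.get_image(name): name is "scene" or "top" or "wrist"; returns a dict with "pixels" (420x560x3 uint8, red, green, blue), "depth" (420x560 float32, m along the optical axis (not along the pixel's ray), 0 where there is no reading), "fx", "fy", "cx", "cy" (pixels), "camera_from_world" (4x4, takes a point from world to camera coordinates); the wrist camera has in their place "mount" (4x4, takes a point from camera to tool coordinates, whose origin is the TCP and whose axes are the flange's). Camera axes: x right, y down, z forward; pixel columns grow to the right and rows downward; lengths in m; the calibration is good to about 2 mm. The wrist camera is an equidistant fisheye: a pixel r from the principal point sees the ray r / f radians off the axis. A picture is of the moment at which its call begins: read the wrist's pose just before it.
A pose or a line that the arm cannot do raises r.PlanningError and nothing moves.
- r.hand_in(): hands the job in, once; it reports no verdict.
Readings, each from a call of its own:
- r.current_t(): time.
- r.current_q(): joint angles.
- r.current_qvel(): joint speeds.
- r.current_effort(): joint torques, N m.
- r.current_tool_pos(): TCP position.
- r.current_ee_rot(): TCP orientation.
- r.current_contact_force(): force on the tool from outside, world axes, zero at the start.
- r.current_torque(): the same for the moment, N m.
- r.current_opening(): opening from 0.0 (shut) to 1.0 (fully open).
Only numpy, scipy, OpenCV 4.12 (cv2) and the standard library are available. Lean on these libraries where they do the work, as an engineer would, in place of code of your own. Each camera call takes 0.05 s, during which the arm holds its last target.

## Working session

There is one attempt and no reset: what is moved stays moved. The work goes in short steps, each a Python script; the robot and the scene stay as the last script left them, time stands still between calls to the robot, and variables do not carry over. Pictures are saved under pics/ and viewed, and the job is handed in when it is done.

```bash
mkdir -p pics && cat > h.py <<'E'
import numpy as np, cv2
from cell import r, optics
from scipy.spatial.transform import Rotation as R
def save(n,im): cv2.imwrite(f'pics/{n}.png',cv2.cvtColor(im,cv2.COLOR_RGB2BGR))
def cloud(d):
    z=d['depth'];v,u=np.indices(z.shape)
    P=np.stack([(u-d['cx'])/d['fx']*z,(v-d['cy'])/d['fy']*z,z],-1)
    T=np.linalg.inv(d['camera_from_world'])
    return P@T[:3,:3].T+T[:3,3]
E
python3 - <<'E'
from h import *
import pickle
for n in ['scene','top']:
    d=optics.get_image(n);save(n+'0',d['pixels']);pickle.dump(d,open(n+'.pkl','wb'))
    print(n,d['fx'],d['cx'],d['cy'],np.linalg.inv(d['camera_from_world']).round(3).tolist())
print(r.current_t(),r.finger_overhang,r.current_ee_rot(),r.current_contact_force())
E
```

```text
scene 538.8150623018278 289.63732407790025 206.26877975417818 [[0.823, 0.422, -0.38, 1.014], [0.568, -0.616, 0.547, -0.576], [-0.004, -0.666, -0.746, 1.063], [0.0, 0.0, 0.0, 1.0]]
top 388.5905453854991 276.92744918554797 211.5149983344254 [[-0.014, -0.981, 0.195, 0.296], [-1.0, 0.017, 0.014, 0.135], [-0.017, -0.195, -0.981, 1.195], [0.0, 0.0, 0.0, 1.0]]
0.1 0.022 [ 1.21080609e-01  9.92642538e-01 -5.18982270e-04 -9.54961191e-05] [-0.33121511 -0.64649733  0.43169302]
```

View pics/scene0.png

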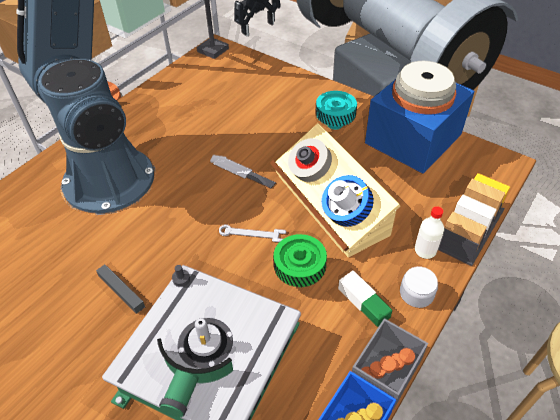

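View pics/top0.png

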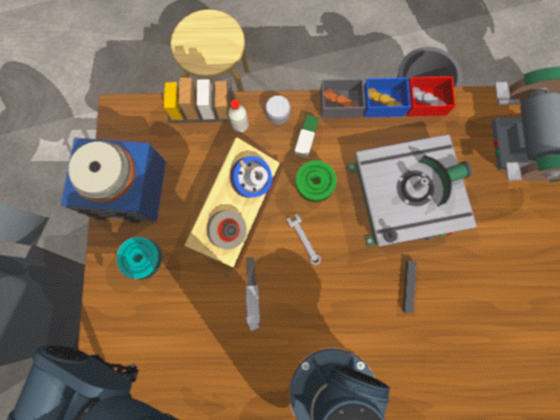

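The scene image shows the blue wheel on the rack at about (347,198), with the stone wheel at (310,158). The spindle is at (203,335), with the hood on its lower side. The top view shows the wheel at (252,176) and the spindle at (418,187). Next I'll zoom in and measure.

```bash
python3 - <<'E'
from h import *
import pickle
S=pickle.load(open('scene.pkl','rb'));T=pickle.load(open('top.pkl','rb'))
def crop(d,u,v,w=40,k=8): return cv2.resize(d['pixels'][v-w:v+w,u-w:u+w],None,fx=k*40/w*0.48,fy=k*40/w*0.48,interpolation=cv2.INTER_CUBIC)
a=np.hstack([crop(S,347,198),crop(T,252,176)]);b=np.hstack([crop(S,203,338),crop(T,418,187)])
save('zoom',np.vstack([a,b])[:600])
for n,d in [('scene',S),('top',T)]:
    P=cloud(d);hsv=cv2.cvtColor(d['pixels'],cv2.COLOR_RGB2HSV)
    u0,v0=(347,198) if n=='scene' else (252,176)
    m=np.zeros(P.shape[:2],bool);m[v0-45:v0+45,u0-45:u0+45]=1
    blue=m&(hsv[...,0]>98)&(hsv[...,0]<125)&(hsv[...,1]>130)&(d['depth']>0)
    p=P[blue];print(n,len(p),p.mean(0),p.min(0),p.max(0))
    # board
    m[:]=0;
    m[v0-90:v0+90,u0-90:u0+60]=1
    bo=m&(hsv[...,0]>12)&(hsv[...,0]<32)&(hsv[...,1]<140)&(hsv[...,2]>150)&(d['depth']>0)&(P[...,2]>0.02)
    q=P[bo]
    best=None;rng=np.random.default_rng(0)
    for _ in range(500):
        s=q[rng.choice(len(q),3)];nn=np.cross(s[1]-s[0],s[2]-s[0]);L=np.linalg.norm(nn)
        if L<1e-6: continue
        nn/=L; 
        if abs(nn[2])<.7: continue
        k=abs((q-s[0])@nn)<.003
        if best is None or k.sum()>best.sum(): best=k
    qq=q[best];c=qq.mean(0);nn=np.linalg.svd(qq-c)[2][2];nn*=np.sign(nn[2])
    print(' board',best.sum(),len(q),c,nn,np.degrees(np.arccos(nn[2])),np.degrees(np.arctan2(nn[1],nn[0])), 'plane z at c',)
    # blue heights over board
    h=(p-c)@nn;print(' blue h',np.percentile(h,[5,25,50,75,95]))
    t=p[h>.034]; print(' top face blue n',len(t),t.mean(0))
    # boss top: points with h 0.07..0.09
    A=P[v0-45:v0+45,u0-45:u0+45].reshape(-1,3);hh=(A-c)@nn
    bt=A[(hh>.074)&(hh<.088)&(np.linalg.norm(A-p.mean(0),axis=1)<.12)]
    print(' boss top',len(bt),bt.mean(0),((bt-c)@nn).mean())
E
```

```text
scene 918 [0.6378572  0.21831295 0.10339938] [0.56246328 0.16455243 0.00417148] [0.68599582 0.52557334 0.1425564 ]
 board 2833 5045 [0.5777297  0.27003345 0.08109096] [-0.20404793 -0.45685251  0.86582344] 30.02313528219504 -114.06737922925085 plane z at c
 blue h [0.00778376 0.02917697 0.03845957 0.04054935 0.04298355]
 top face blue n 636 [0.62836388 0.21488827 0.1097544 ]
 boss top 276 [0.6121956  0.20042212 0.14403688] 0.07926946621309967
top 445 [0.61409855 0.22294318 0.10923736] [0.55963233 0.1674529  0.03610327] [0.67350987 0.27411023 0.14135611]
 board 2827 5203 [0.54019978 0.2953124  0.08458247] [-0.20408751 -0.45602614  0.86624964] 29.974294102377705 -114.11017077163592 plane z at c
 blue h [0.03597295 0.03820194 0.03976903 0.04119404 0.04324622]
 top face blue n 432 [0.61412874 0.22315091 0.11000723]
 boss top 198 [0.60847619 0.202758   0.14417739] 0.07989693776527852
```

View pics/zoom.png

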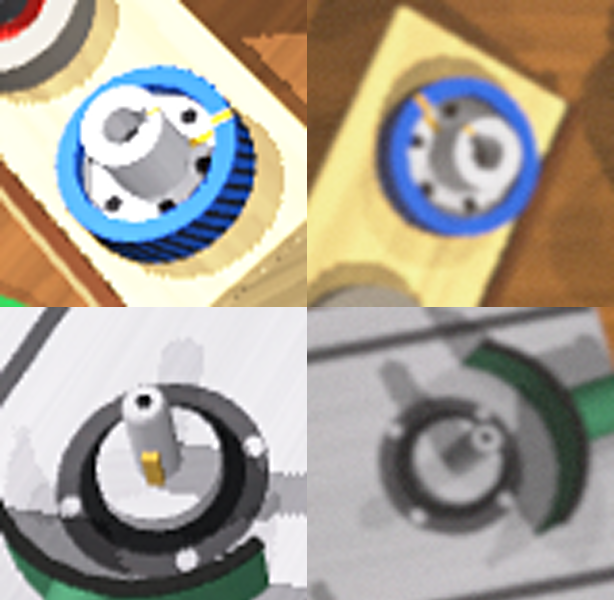

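```bash
cat >> h.py <<'E'
def rays(d,uv):
    uv=np.atleast_2d(uv).astype(float)
    D=np.c_[(uv[:,0]-d['cx'])/d['fx'],(uv[:,1]-d['cy'])/d['fy'],np.ones(len(uv))]
    T=np.linalg.inv(d['camera_from_world']);return T[:3,3],D@T[:3,:3].T
def onplane(d,uv,n,c):
    o,D=rays(d,uv);return o+D*(((c-o)@n)/(D@n))[:,None]
def tri(l):
    A=np.zeros((3,3));b=np.zeros(3)
    for d,uv in l:
        o,D=rays(d,uv);D=D[0]/np.linalg.norm(D[0]);M=np.eye(3)-np.outer(D,D);A+=M;b+=M@o
    x=np.linalg.solve(A,b)
    return x
def circ(p):
    from scipy.optimize import least_squares
    f=lambda s:np.hypot(*(p-s[:2]).T)-s[2]
    x0=[*p.mean(0),.03];s=least_squares(f,x0,loss='soft_l1',f_scale=.001);return s.x,np.abs(s.fun).mean()
E
python3 - <<'E'
from h import *
import pickle
S=pickle.load(open('scene.pkl','rb'));T=pickle.load(open('top.pkl','rb'))
n=np.array([-.204,-.4565,.866]);n/=np.linalg.norm(n)
c0=np.array([.559,.2827,.0828])  # mean of the boards
ex=np.array([-n[0],-n[1],0]);ex/=np.linalg.norm(ex) # horizontal upslope
ey=np.cross(n,ex);ey/=np.linalg.norm(ey);ex=np.cross(ey,n)  # rack axes
cS=np.array([.57773,.27003,.08109]);cT=np.array([.5402,.29531,.08458])
for nm,d,cb,(u0,v0) in [('S',S,cS,(347,198)),('T',T,cT,(252,176))]:
    px=d['pixels'];hsv=cv2.cvtColor(px,cv2.COLOR_RGB2HSV).astype(int)
    w=np.zeros(px.shape[:2],bool);w[v0-32:v0+32,u0-32:u0+32]=1
    blue=w&(hsv[...,0]>98)&(hsv[...,0]<125)&(hsv[...,1]>110)
    P=cloud(d)
    v,u=np.nonzero(blue)
    X=onplane(d,np.c_[u,v],n,cb+.04*n)
    dep=P[v,u];ok=abs((dep-cb)@n-.04)<.006
    X=X[ok]
    q=np.c_[(X-cb)@ex,(X-cb)@ey]
    # hull of the top face -> outer circle
    hull=cv2.convexHull(q.astype(np.float32))[:,0]
    s,res=circ(hull)
    C=cb+ex*s[0]+ey*s[1]
    print(nm,'outer circle',s,res,'base centre',C)
    yel=w&(hsv[...,0]>18)&(hsv[...,0]<32)&(hsv[...,1]>170)&(hsv[...,2]>150)
    v,u=np.nonzero(yel);X=onplane(d,np.c_[u,v],n,cb+.04*n);a=np.c_[(X-C)@ex,(X-C)@ey]
    k=(np.hypot(*a.T)>.026)&(np.hypot(*a.T)<.062)
    m=a[k].mean(0);print(' yel',k.sum(),m,np.degrees(np.arctan2(m[1],m[0])), np.degrees(np.arctan2(*(np.linalg.svd(a[k]-m)[2][0])[::-1])), np.percentile(np.hypot(*a[k].T),[0,100]))
# boss top
tip=tri([(S,(200.2,322.5)),(T,(424.9,180.9))]);print('tip',tip)
for nm,d,(u0,v0) in [('S',S,(203,338)),('T',T,(418,187))]:
    P=cloud(d);A=P[v0-40:v0+40,u0-40:u0+40];px=d['pixels'][v0-40:v0+40,u0-40:u0+40].astype(int)
    z=A[...,2]
    ok=np.hypot(A[...,0]-tip[0],A[...,1]-tip[1])<.1
    f=ok&(abs(z-.103)<.005)
    q=A[f][:,:2];s,res=circ(cv2.convexHull(q.astype(np.float32))[:,0]);print(nm,'flange',f.sum(),s,res, A[f][:,2].mean())
    t=ok&(abs(z-.163)<.006);print(' tip pts',t.sum(),A[t].mean(0))
    h=cv2.cvtColor(d['pixels'],cv2.COLOR_RGB2HSV)[v0-40:v0+40,u0-40:u0+40]
    b=ok&(h[...,0]>15)&(h[...,0]<30)&(h[...,1]>120)&(h[...,2]>100);
    if b.sum(): print(' brass',b.sum(),np.median(A[b],0),np.argwhere(b).mean(0)[::-1]+[u0-40,v0-40], A[b].min(0),A[b].max(0))
print('table',)
E
```

```text
S outer circle [-0.00994888 -0.06140647  0.0604752 ] 0.0007171022919874478 base centre [0.63027796 0.2371104  0.07611539]
 yel 11 [ 0.03818274 -0.01668863] -23.60882076894857 -176.94296277070802 [0.03087751 0.05685375]
T outer circle [-0.01894009 -0.10008549  0.05928882] 0.0009454861364695434 base centre [0.62488447 0.23950064 0.07510963]<stdin>:27: RuntimeWarning: Mean of empty slice.
  ret = um.true_divide(
Traceback (most recent call last):
IndexError: index -1 is out of bounds for axis 0 with size 0
```

```bash
python3 - <<'E'
from h import *
import pickle
S=pickle.load(open('scene.pkl','rb'));T=pickle.load(open('top.pkl','rb'))
n=np.array([-.204,-.4565,.866]);n/=np.linalg.norm(n)
ex=np.array([-n[0],-n[1],0]);ex/=np.linalg.norm(ex);ey=np.cross(n,ex);ey/=np.linalg.norm(ey);ex=np.cross(ey,n)
print('ex',ex,'ey',ey)
d=T;px=d['pixels'];h=cv2.cvtColor(px,cv2.COLOR_RGB2HSV)
# top yellow by zoom: crop origin (212,136), scale 3.84
C=np.array([.62488,.2395,.07511])
for uv in [((415-307)/3.84+212,95/3.84+136),((434-307)/3.84+212,127/3.84+136)]:
    X=onplane(T,[uv],n,C+.04*n)[0]-C;print('top yel',X@ex,X@ey,np.degrees(np.arctan2(X@ey,X@ex)))
Cs=np.array([.63028,.23711,.07612])
for uv in [(193/3.84+307,142/3.84+158),(231/3.84+307,115/3.84+158)]:
    X=onplane(S,[uv],n,Cs+.04*n)[0]-Cs;print('sc yel',X@ex,X@ey,np.degrees(np.arctan2(X@ey,X@ex)))
tip=tri([(S,(200.2,322.5)),(T,(424.9,180.9))]);print('tip',tip)
for d,uv in [(S,(200.2,322.5)),(T,(424.9,180.9))]: print(onplane(d,[uv],np.array([0,0,1.]),np.array([0,0,.163])))
for nm,d,(u0,v0) in [('S',S,(203,338)),('T',T,(418,187))]:
    P=cloud(d);A=P[v0-40:v0+40,u0-40:u0+40]
    z=A[...,2];ok=np.hypot(A[...,0]-tip[0],A[...,1]-tip[1])<.05
    f=ok&(abs(z-.103)<.005)
    q=A[f][:,:2];s,res=circ(cv2.convexHull(q.astype(np.float32))[:,0]);print(nm,'flange',f.sum(),s,res, A[f][:,2].mean())
    t=ok&(abs(z-.163)<.006);print(' tip pts',t.sum(),A[t].mean(0))
    h=cv2.cvtColor(d['pixels'],cv2.COLOR_RGB2HSV)[v0-40:v0+40,u0-40:u0+40]
    b=ok&(h[...,0]>15)&(h[...,0]<30)&(h[...,1]>120)&(h[...,2]>100)
    if b.sum(): print(' brass',b.sum(),np.median(A[b],0),np.argwhere(b).mean(0)[::-1]+[u0-40,v0-40], A[b].min(0),A[b].max(0))
d=optics.get_image('wrist');save('w0',d['pixels']);print(d['fx'],d['cx'],d['cy'],d['mount'].round(3).tolist())
E
```

```text
ex [0.35332849 0.79065909 0.50001719] ey [-9.12984936e-01  4.07993268e-01  3.20497454e-17]
top yel 0.052843488942672275 -0.0230346180895544 -23.55251583354938
top yel 0.029045438638717808 -0.00887784316621431 -16.995961503577746
sc yel 0.026186423882189516 -0.017542934159003355 -33.819110439635985
sc yel 0.05454378395397644 -0.021379566880095846 -21.403725805765575
tip [ 0.58093674 -0.25402194  0.16288717]
[[ 0.58252251 -0.25263593  0.163     ]]
[[ 0.57949657 -0.25552581  0.163     ]]
S flange 572 [ 0.58250387 -0.25326095  0.03184763] 0.000297119414104961 0.10308691909087372
 tip pts 115 [ 0.58387461 -0.2541482   0.16245832]
 brass 36 [ 0.59187193 -0.26417969  0.12527701] [202.47222222 339.36111111] [ 0.58719239 -0.26799751  0.11044954] [ 0.59434654 -0.25866031  0.13483099]
T flange 270 [ 0.58031611 -0.25213718  0.03157879] 0.0002797975731096614 0.10254249517512465
 tip pts 57 [ 0.57994186 -0.2515046   0.16159317]
325.19226210127806 278.75109066342776 213.62719086151236 [[0.0, -0.958, -0.285, 0.072], [1.0, 0.0, 0.0, 0.0], [-0.0, -0.285, 0.958, -0.121], [0.0, 0.0, 0.0, 1.0]]
```

View pics/w0.png

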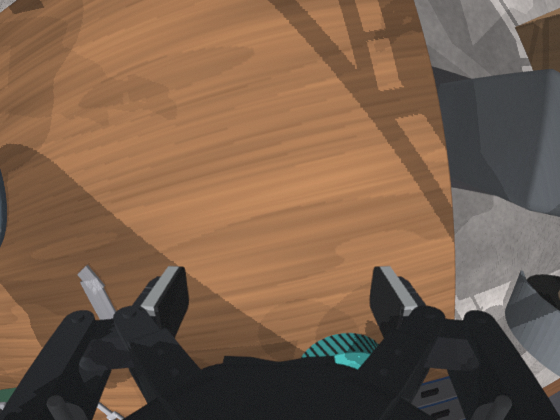

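```bash
cat >> h.py <<'E'
n=np.array([-.204,-.4565,.866]);n/=np.linalg.norm(n)
ex=np.array([-n[0],-n[1],0]);ex/=np.linalg.norm(ex);ey=np.cross(n,ex);ey/=np.linalg.norm(ey);ex=np.cross(ey,n)
def qpick(al):  # tool x at angle al (deg) in the rack frame, z=-n
    a=np.radians(al);x=np.cos(a)*ex+np.sin(a)*ey;z=-n
    return R.from_matrix(np.c_[x,np.cross(z,x),z]).as_quat()
def qdown(be):
    a=np.radians(be);x=np.array([np.cos(a),np.sin(a),0]);z=np.array([0,0,-1.])
    return R.from_matrix(np.c_[x,np.cross(z,x),z]).as_quat()
W=np.array([.627,.238,.0757]);SP=np.array([.581,-.2535,.103])
E
python3 - <<'E'
from h import *
for al in range(-180,180,15):
    o=[]
    for p,q in [(W+n*.065,qpick(al)),(W+n*.2,qpick(al)),(SP+[0,0,.065],qdown(al-27.5)),(SP+[0,0,.24],qdown(al-27.5))]:
        s=r.inverse_kinematics(p,q);o.append(None if s is None else np.round(s,2).tolist())
    print(al,o)
E
```

```text
-180 [None, None, [-0.48, 0.59, 1.5, -0.0, 1.05, -1.58], [-0.48, 0.44, 1.3, -0.0, 1.4, -1.58]]
-165 [[0.09, 0.59, 1.71, 0.73, 0.71, 2.85], None, [-0.48, 0.59, 1.5, -0.0, 1.05, -1.84], [-0.48, 0.44, 1.3, -0.0, 1.4, -1.84]]
-150 [[0.09, 0.59, 1.71, 0.73, 0.71, 2.59], [-0.02, 0.37, 1.72, 0.61, 0.93, 2.67], [-0.48, 0.59, 1.5, -0.0, 1.05, -2.1], [-0.48, 0.44, 1.3, -0.0, 1.4, -2.1]]
-135 [[0.09, 0.59, 1.71, 0.73, 0.71, 2.33], [-0.02, 0.37, 1.72, 0.61, 0.93, 2.41], [-0.48, 0.59, 1.5, -0.0, 1.05, -2.36], [-0.48, 0.44, 1.3, -0.0, 1.4, -2.36]]
-120 [[0.09, 0.59, 1.71, 0.73, 0.71, 2.07], [-0.02, 0.37, 1.72, 0.61, 0.93, 2.15], [-0.48, 0.59, 1.5, -0.0, 1.05, -2.62], [-0.48, 0.44, 1.3, -0.0, 1.4, -2.62]]
-105 [[0.09, 0.59, 1.71, 0.73, 0.71, 1.81], [-0.02, 0.37, 1.72, 0.61, 0.93, 1.89], None, None]
-90 [[0.09, 0.59, 1.71, 0.73, 0.71, 1.55], [-0.02, 0.37, 1.72, 0.61, 0.93, 1.62], None, None]
-75 [[0.09, 0.59, 1.71, 0.73, 0.71, 1.28], [-0.02, 0.37, 1.72, 0.61, 0.93, 1.36], None, None]
-60 [[0.09, 0.59, 1.71, 0.73, 0.71, 1.02], [-0.02, 0.37, 1.72, 0.61, 0.93, 1.1], [-0.48, 0.59, 1.5, -0.0, 1.05, 2.61]
[... 1680 characters left out ...]
0.93, -1.78], [-0.48, 0.59, 1.5, -0.0, 1.05, -0.27], [-0.48, 0.44, 1.3, -0.0, 1.4, -0.27]]
120 [[0.09, 0.59, 1.71, 0.73, 0.71, -2.12], [-0.02, 0.37, 1.72, 0.61, 0.93, -2.04], [-0.48, 0.59, 1.5, -0.0, 1.05, -0.53], [-0.48, 0.44, 1.3, -0.0, 1.4, -0.53]]
135 [[0.09, 0.59, 1.71, 0.73, 0.71, -2.38], [-0.02, 0.37, 1.72, 0.61, 0.93, -2.3], [-0.48, 0.59, 1.5, -0.0, 1.05, -0.79], [-0.48, 0.44, 1.3, -0.0, 1.4, -0.79]]
150 [[0.09, 0.59, 1.71, 0.73, 0.71, -2.64], [-0.02, 0.37, 1.72, 0.61, 0.93, -2.56], [-0.48, 0.59, 1.5, -0.0, 1.05, -1.05], [-0.48, 0.44, 1.3, -0.0, 1.4, -1.05]]
165 [None, [-0.02, 0.37, 1.72, 0.61, 0.93, -2.83], [-0.48, 0.59, 1.5, -0.0, 1.05, -1.31], [-0.48, 0.44, 1.3, -0.0, 1.4, -1.31]]
```

```bash
cat >> h.py <<'E'
def look(name):
    p=np.array(r.current_tool_pos());q=R.from_quat(r.current_ee_rot()).as_matrix()
    d=optics.get_image('wrist');save(name,d['pixels'])
    M=np.eye(4);M[:3,:3]=q;M[:3,3]=p
    d['T']=M@d['mount'];d['tool']=M
    import pickle;pickle.dump(d,open(name+'.pkl','wb'));return d
def wrays(d,uv):
    uv=np.atleast_2d(uv).astype(float);x=(uv[:,0]-d['cx'])/d['fx'];y=(uv[:,1]-d['cy'])/d['fy']
    th=np.hypot(x,y);s=np.sinc(th/np.pi)
    D=np.c_[x*s,y*s,np.cos(th)];return d['T'][:3,3],D@d['T'][:3,:3].T
def wplane(d,uv,nn,c):
    o,D=wrays(d,uv);return o+D*(((c-o)@nn)/(D@nn))[:,None]
E
python3 - <<'E'
from h import *
r.move_to(SP+[0,0,.16],qdown(-27.5));print(r.current_t(),r.current_tool_pos())
look('w1');r.move_linear(SP+[0,0,.11],vel=.15);look('w2')
print(r.current_t(),r.current_tool_pos())
E
```

```text
3.325 [ 0.58125136 -0.25284225  0.26302962]
3.9083 [ 0.58149166 -0.25363176  0.21408706]
```

View pics/w1.png

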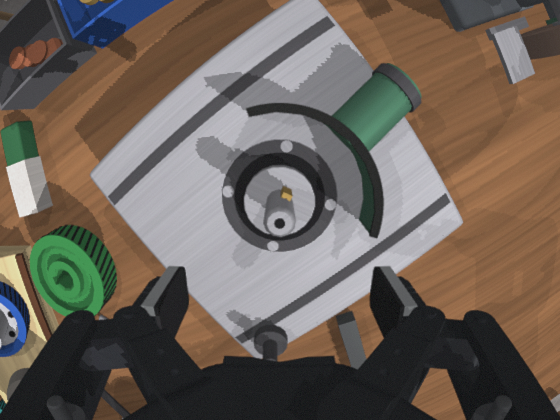

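View pics/w2.png

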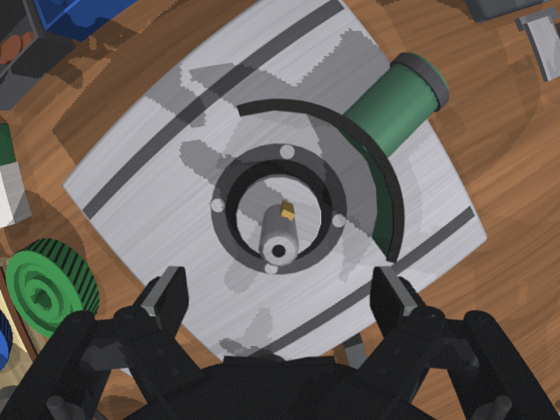

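The wrist views show the spindle tip at (280,223), then (278,250), with brass at (287,194), then (287,210). Next I'll locate these.

```bash
python3 - <<'E'
from h import *
import pickle
Z=np.array([0,0,1.])
out=[]
for nm,(tu,tv) in [('w1',(280,223)),('w2',(278,250))]:
    d=pickle.load(open(nm+'.pkl','rb'));px=d['pixels']
    k=cv2.resize(px[tv-75:tv+35,tu-60:tu+60],None,fx=5,fy=5,interpolation=cv2.INTER_CUBIC);out.append(k)
    g=px.min(2)
    # tip hole: dark blob
    w=g[tv-9:tv+10,tu-9:tu+10];b=w<70
    nl,lab,st,ce=cv2.connectedComponentsWithStats(b.astype(np.uint8));
    i=lab[9,9];c=ce[i]+[tu-9,tv-9];print(nm,'hole',c,st[i])
    X=wplane(d,[c],Z,[0,0,.163])[0];print(' tip',X)
    # brass
    h=cv2.cvtColor(px,cv2.COLOR_RGB2HSV);m=np.zeros(g.shape,bool);m[tv-75:tv+35,tu-40:tu+40]=1
    b=m&(h[...,0]>14)&(h[...,0]<32)&(h[...,1]>110)&(h[...,2]>60)
    v,u=np.nonzero(b);print(' brass',b.sum(),u.min(),u.max(),v.min(),v.max(),u.mean(),v.mean())
    bright=b&(h[...,2]>170)
    o,D=wrays(d,np.c_[u,v])
    ca=D@d['T'][:3,2];P=o+D*(d['depth'][v,u]/ca)[:,None]
    print(' z',np.percentile(P[:,2],[0,10,50,90,100]))
    top=P[:,2]>.128
    t=P[top];c=t.mean(0);e=np.linalg.svd(t[:,:2]-c[:2])[2]
    print(' keytop',top.sum(),c,np.degrees(np.arctan2(*(c-X)[:2][::-1])), 'bbox in e',np.ptp((t[:,:2]-c[:2])@e.T,0),e[0])
    # flange
    v,u=np.indices(g.shape);s=(abs(v-tv+20)<70)&(abs(u-tu)<70)&(d['depth']>0);v=v[s];u=u[s]
    o,D=wrays(d,np.c_[u,v]);ca=D@d['T'][:3,2];P=o+D*(d['depth'][v,u]/ca)[:,None]
    f=(abs(P[:,2]-.103)<.004)&(np.hypot(*(P-X)[:,:2].T)<.045)
    print(' flange',f.sum(),circ(cv2.convexHull(P[f][:,:2].astype(np.float32))[:,0]),P[f][:,2].mean())
    f=(abs(P[:,2]-.163)<.0025)&(np.hypot(*(P-X)[:,:2].T)<.025)
    print(' tipface',f.sum(),circ(cv2.convexHull(P[f][:,:2].astype(np.float32))[:,0]))
save('z12',np.hstack([cv2.resize(o,(400,367)) for o in out]))
E
```

```text
w1 hole [279.26388889 223.16666667] [ 4  5 10  9 72]
 tip [ 0.58164545 -0.25296381  0.163     ]
 brass 97 281 291 187 200 286.08247422680415 193.41237113402062
 z [0.11264164 0.1182062  0.13200137 0.13372157 0.13471582]
 keytop 65 [ 0.59102892 -0.26393684  0.13255334] -49.46496096958018 bbox in e [0.00809359 0.00450453] [-0.79843979 -0.60207467]
 flange 2621 (array([ 0.58233894, -0.25287872,  0.0318421 ]), np.float64(0.000142700136679934)) 0.10289138535841463
 tipface 634 (array([ 0.58209785, -0.25290843,  0.01069194]), np.float64(0.0002866514566114814))
w2 hole [278.3697479  250.54621849] [  3   4  13  12 119]
 tip [ 0.58172442 -0.2530072   0.163     ]
 brass 180 281 293 201 219 286.8277777777778 210.13888888888889
 z [0.10868892 0.11526237 0.13115649 0.13335523 0.33408367]
 keytop 105 [ 0.59132575 -0.26422682  0.13424193] -49.44432293216778 bbox in e [0.06372433 0.00793832] [-0.94357579  0.33115665]
 flange 3620 (array([ 0.58213546, -0.25296207,  0.03175661]), np.float64(0.00013106425906188112)) 0.1029434958169956
 tipface 993 (array([ 0.58200552, -0.2529635 ,  0.01097238]), np.float64(0.0001815815002308054))
```

View pics/z12.png

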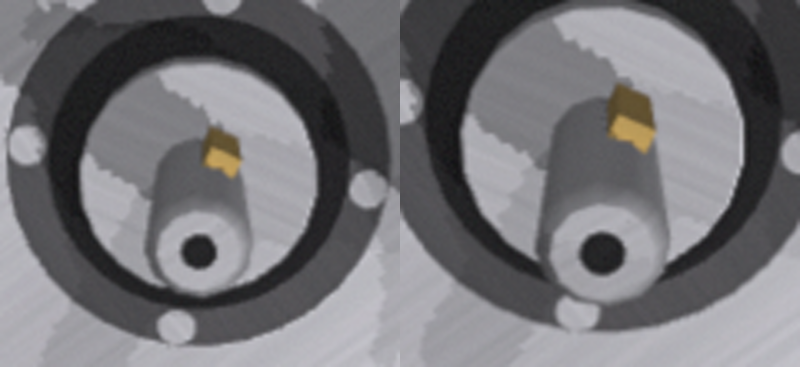

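```bash
python3 - <<'E'
from h import *
import pickle
d=pickle.load(open('w2.pkl','rb'));px=d['pixels'];h=cv2.cvtColor(px,cv2.COLOR_RGB2HSV)
for nm in ['w1','w2']:
    d=pickle.load(open(nm+'.pkl','rb'));px=d['pixels'];h=cv2.cvtColor(px,cv2.COLOR_RGB2HSV)
    v,u=np.nonzero((h[...,0]>14)&(h[...,0]<32)&(h[...,1]>110)&(h[...,2]>60))
    k=(abs(u-286)<10)&(abs(v-205)<22);u=u[k];v=v[k]
    o,D=wrays(d,np.c_[u,v]);P=o+D*(d['depth'][v,u]/(D@d['T'][:3,2]))[:,None]
    t=P[(P[:,2]>.1312)&(P[:,2]<.135)][:,:2]-[.5820,-.2529]
    rc=cv2.minAreaRect((t*1000).astype(np.float32));c=np.mean(t,0);print(len(t),c,np.degrees(np.arctan2(c[1],c[0])),rc,np.degrees(np.arctan2(rc[0][1],rc[0][0])))
r.move_linear(SP+[0,0,.16],vel=.2)
r.move_to(W+n*.20,qpick(0));r.move_linear(W+n*.145,vel=.15)
print(r.current_t(),r.current_tool_pos()-W-n*.145);look('w3')
E
```

```text
55 [ 0.00881391 -0.01084369] -50.895276399585676 ((8.609161376953125, -10.87916374206543), (8.139664649963379, 4.366145133972168), 35.67295455932617) -51.64387976783813
88 [ 0.00858268 -0.0109927 ] -52.018637023840725 ((8.512267112731934, -10.953953742980957), (8.111888885498047, 4.65501594543457), 35.98028564453125) -52.149384918800536
6.3167 [ 0.00016339 -0.00025933  0.00020909]
```

View pics/w3.png

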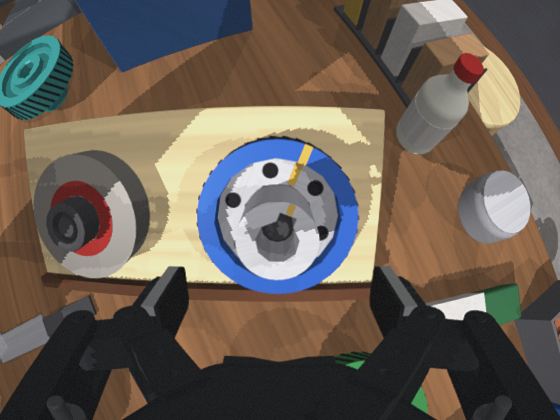

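The view shows the boss top at (277,240), and the yellow line running from (307,150) on the tyre to (290,212) on the boss top.

```bash
cat > mw.py <<'E'
from h import *
import pickle
def wheel(d,base,nn,ax,ay,hb=.08,ht=.04):
    px=d['pixels'];h=cv2.cvtColor(px,cv2.COLOR_RGB2HSV).astype(int)
    v,u=np.nonzero(d['depth']>0)
    o,D=wrays(d,np.c_[u,v]);P=o+D*(d['depth'][v,u]/(D@d['T'][:3,2]))[:,None]-base
    L=np.c_[P@ax,P@ay,P@nn];rr=np.hypot(L[:,0],L[:,1])
    b=(abs(L[:,2]-hb)<.005)&(rr<.033)
    pl=L[b];A=np.c_[pl[:,:2],np.ones(len(pl))];co=np.linalg.lstsq(A,pl[:,2],rcond=None)[0]
    cb,rb=circ(cv2.convexHull(pl[:,:2].astype(np.float32))[:,0])
    print('boss',b.sum(),'circle',cb,rb,'height',np.median(pl[:,2]),'tilt',co[:2])
    hs=h[v,u]
    bl=(hs[:,0]>98)&(hs[:,0]<125)&(hs[:,1]>110)&(abs(L[:,2]-ht)<.005)&(rr<.075)
    pl=L[bl];A=np.c_[pl[:,:2],np.ones(len(pl))];co=np.linalg.lstsq(A,pl[:,2],rcond=None)[0]
    ct,rt=circ(cv2.convexHull(pl[:,:2].astype(np.float32))[:,0])
    print('tyre',bl.sum(),'circle',ct,rt,'height',np.median(pl[:,2]),'tilt',co[:2])
    for c,hh,r0,r1 in [(cb[:2],ht,.045,.064),(cb[:2],ht,.028,.064),(cb[:2],hb,.015,.029)]:
        y=(hs[:,0]>16)&(hs[:,0]<34)&(hs[:,1]>130)&(abs(L[:,2]-hh)<.005)
        q=L[y][:,:2]-c;k=(np.hypot(*q.T)>r0)&(np.hypot(*q.T)<r1);q=q[k]
        if len(q)<3: continue
        m=q.mean(0);e=np.linalg.svd(q-m)[2][0];e*=np.sign(e@m)
        print('yellow',len(q),'angle',np.degrees(np.arctan2(m[1],m[0])),'line',np.degrees(np.arctan2(e[1],e[0])))
    return cb
E
python3 - <<'E'
from mw import *
d=pickle.load(open('w3.pkl','rb'));wheel(d,W,n,ex,ey)
E
```

```text
boss 3893 circle [-0.00058277  0.00048819  0.02601569] 0.00014360496467495009 height 0.07962535623353649 tilt [-2.60840444e-03 -6.50262303e-05]
tyre 7692 circle [-0.00057446  0.00030136  0.06007589] 0.0002513062229349278 height 0.03964987081150801 tilt [0.00079133 0.00034919]
yellow 151 angle -21.48100293933901 line -22.022840038340888
yellow 151 angle -21.48100293933901 line -22.022840038340888
yellow 53 angle -21.971596332013505 line -19.583946297078295
```

```bash
cat >> h.py <<'E'
Wc=W-.0006*ex+.0004*ey-.0004*n
E
python3 - <<'E'
from h import *
r.move_linear(Wc+n*.068,vel=.12);print(r.current_contact_force(),r.current_tool_pos()-Wc-n*.068)
r.set_gripper(0.0,90);print(r.current_opening(),r.current_contact_force(),r.current_t())
r.move_linear(Wc+n*.080,vel=.06);print(r.current_opening(),r.current_contact_force())
r.move_linear(Wc+n*.145,vel=.12);print(r.current_opening(),r.current_contact_force(),r.current_torque(),r.current_t())
look('w4')
E
```

```text
[ 0.10984065 -0.4774281  -0.41365656] [ 0.00024756 -0.00013867  0.00055386]
0.5878749260106625 [-6.29408813 -5.51470826  9.20637489] 7.6
0.5867463093444086 [-0.73963471  0.69709825 -7.50363088]
0.588158846073905 [ 0.13853175 -0.03085375 -6.93793618] [-0.85296533  0.35379277 -0.02837388] 8.6417
```

View pics/w4.png

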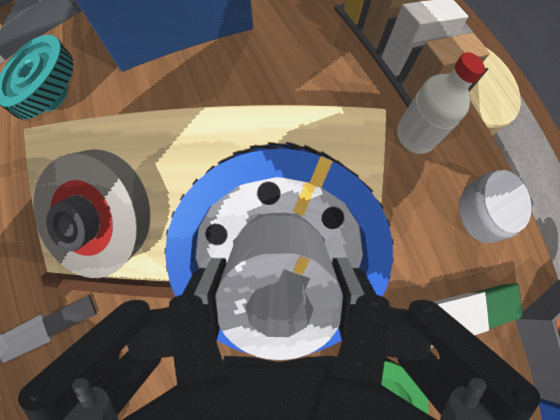

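The wheel is held and clear of the board: the boss is between the pads at (280,310) and the yellow line is visible at (325,165). Now I'll measure it in the hand.

```bash
cat > m2.py <<'E'
from mw import *
def inhand(d):
    M=d['tool'];nn=-M[:3,2];ax=M[:3,0];ay=-M[:3,1]
    return wheel(d,M[:3,3]-nn*.068,nn,ax,ay)
E
python3 - <<'E'
from m2 import *
inhand(pickle.load(open('w4.pkl','rb')))
E
```

```text
boss 9086 circle [-0.00042152 -0.00049486  0.02687388] 0.0017006370772689424 height 0.07893536860373224 tilt [-0.00393206  0.00133496]
tyre 10082 circle [-0.00066787 -0.00036192  0.06029731] 0.00021971079156914847 height 0.03884544322161785 tilt [-0.00302075  0.00032884]
yellow 332 angle -21.469597483130887 line -22.000531347891066
yellow 332 angle -21.469597483130887 line -22.000531347891066
yellow 150 angle -21.365345902516967 line -19.70295210928717
```

```bash
cat > pl.py <<'E'
from m2 import *
AX=np.array([.5820,-.2529])
def target(zu,off=(-.0006,-.0004),be=-30.7,dz=.069):
    a=np.radians(be);x=np.array([np.cos(a),np.sin(a)]);y=np.array([-x[1],x[0]])
    p=AX-off[0]*x-off[1]*y;return np.array([*p,.103+zu+dz])
E
python3 - <<'E'
from pl import *
p=np.array(r.current_tool_pos());r.move_linear(p+[-.02,-.05,.10],vel=.25)
r.move_to(target(.11),qdown(-30.7));r.move_linear(target(.075),vel=.15)
r.sleep(.15);print(r.current_t(),r.current_tool_pos()-target(.075),r.current_contact_force(),r.current_torque(),(R.from_quat(r.current_ee_rot())*R.from_quat(qdown(-30.7)).inv()).as_rotvec())
inhand(look('w5'))
d=optics.get_image('scene');save('s5',d['pixels'][200:420,60:360]);
E
```

```text
11.2333 [ 5.18203977e-04 -4.00140466e-05  1.30348894e-03] [ 0.1390618  -0.56829524 -7.09430766] [-0.00385117 -0.01257936  0.04953178] [-0.00079568 -0.00178698  0.0003557 ]
boss 9084 circle [-3.98784070e-04  6.63426554e-05  2.68417993e-02] 0.001563293754853192 height 0.07906305604011143 tilt [-0.00037719  0.00014571]
tyre 10129 circle [3.21884702e-05 3.91509100e-04 6.01480818e-02] 0.00022866135526581515 height 0.039079169609761016 tilt [0.00118712 0.00076512]
yellow 337 angle -20.96828882773388 line -21.75389311305291
yellow 337 angle -20.96828882773388 line -21.75389311305291
yellow 151 angle -20.3314910403841 line -17.226397088908584
```

View pics/s5.png

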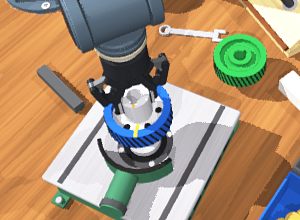

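View pics/w5.png

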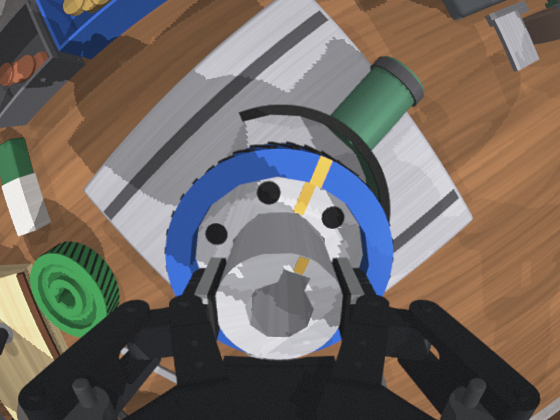

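```bash
python3 - <<'E'
from pl import *
C=np.array([-.0005,0,-.001])
q=qdown(-31)
for zu in [.062,.057,.052,.045,.038]:
    r.move_linear(target(zu,(0,.0003),-31)+C,rot=q,vel=.06)
    f=np.array(r.current_contact_force());print(zu,f.round(1),np.array(r.current_torque()).round(2),(r.current_tool_pos()-target(zu,(0,.0003),-31)).round(4),round(r.current_t(),2))
    if abs(f[2]+7)>25 or np.hypot(*f[:2])>25: break
E
```

```text
0.062 [ 0.1 -0.6 -6.5] [-0.04 -0.04 -0.02] [-0.0007  0.0001 -0.0016] 11.72
0.057 [ 0.7  0.3 -6.5] [ 0.   -0.01  0.03] [-0.0006  0.0001 -0.0013] 11.97
0.052 [ 0.1  0.1 -7.3] [-0.02 -0.05 -0.03] [-0.0007  0.0001 -0.0014] 12.22
0.045 [ 0.6 -0.2 -6.6] [-0.07  0.05 -0.  ] [-0.0007  0.0001 -0.0016] 12.48
0.038 [ 0.5 -0.5 -7. ] [-0.06  0.03  0.  ] [-0.0007  0.0001 -0.0016] 12.75
```

```bash
python3 - <<'E'
from pl import *
C=np.array([0.0001,-.0001,0])
q=qdown(-31)
for zu in [.034,.031,.028,.025,.020,.014,.008,.004]:
    t=target(zu,(0,.0003),-31);r.move_linear(t+C,rot=q,vel=.04)
    f=np.array(r.current_contact_force());print(zu,f.round(1),np.array(r.current_torque()).round(2),(r.current_tool_pos()-t).round(4),round(r.current_t(),2))
    if abs(f[2]+7)>15 or np.hypot(*f[:2])>15: break
E
```

```text
0.034 [ 0.4 -0.  -7.2] [ 0.05 -0.03 -0.01] [ 0.0001 -0.0001 -0.0002] 13.0
0.031 [-0.2  0.2 -7.6] [0.   0.02 0.02] [-0.     -0.0001 -0.0002] 13.25
0.028 [ 1.3 -0.1 -6.5] [-0.03 -0.01 -0.  ] [-0.     -0.     -0.0003] 13.5
0.025 [ 0.5  0.3 -6.9] [ 0.03 -0.01 -0.06] [-0.     -0.     -0.0002] 13.75
0.02 [ 0.2  0.8 -6.5] [0.01 0.01 0.06] [-0.0001 -0.     -0.0004] 14.03
0.014 [ 0.8  0.2 -7.7] [-0.07 -0.03 -0.01] [-0.0001 -0.     -0.0004] 14.32
0.008 [-0.5 -0.8 -7.5] [ 0.    0.02 -0.01] [-0.0001 -0.     -0.0004] 14.62
0.004 [-0.7  0.9 -6.2] [-0.05  0.03 -0.01] [-0.     -0.     -0.0003] 14.88
```

The wheel went over the key without contact. Next I'll seat it on the flange.

```bash
python3 - <<'E'
from pl import *
C=np.array([0.0001,-.0001,0]);q=qdown(-31)
for zu in np.arange(.003,-.0045,-.0007):
    t=target(zu,(0,.0003),-31);r.move_linear(t+C,rot=q,vel=.02)
    f=np.array(r.current_contact_force());print(round(zu,4),f.round(1),(r.current_tool_pos()-t).round(4),round(r.current_t(),2))
    if f[2]>0: break
print(r.current_torque(),r.current_tool_pos())
inhand(look('w6'))
E
```

```text
0.003 [-0.2  0.3 -6.5] [ 0.0001 -0.0001  0.    ] 15.12
0.0023 [ 0.2  0.3 -6.9] [ 0.0001 -0.0001 -0.    ] 15.38
0.0016 [ 0.1 -0.3 -8.1] [ 0.0001 -0.0001 -0.0001] 15.62
0.0009 [ 0.2 -0.2 -7.3] [ 0.0001 -0.0001 -0.0001] 15.88
0.0002 [ 0.1  0.2 -5.8] [ 0.0001 -0.0001 -0.0001] 16.12
-0.0005 [-1.4  1.  -2.1] [ 0.0003 -0.0002  0.0004] 16.38
-0.0012 [-4.5  2.2  5.1] [ 0.0003 -0.0002  0.0011] 16.62
[ 0.26463125  0.70486975 -0.02046522] [ 0.58215565 -0.25335616  0.17186521]
boss 9118 circle [-1.09753656e-04 -4.59475153e-05  2.69786486e-02] 0.0019013990648493436 height 0.07908839570023748 tilt [-0.00302333 -0.00011047]
tyre 10157 circle [-0.00022772  0.00043454  0.06020183] 0.0002901047599696679 height 0.03907707601754442 tilt [-0.00087772  0.00105402]
yellow 335 angle -20.953420593899487 line -21.87212072108663
yellow 335 angle -20.953420593899487 line -21.87212072108663
yellow 152 angle -20.292107298008297 line -20.630875513283293
```

```bash
python3 - <<'E'
from pl import *
r.set_gripper(1.0);print(r.current_opening(),r.current_contact_force())
p=np.array(r.current_tool_pos());r.move_linear(p+[0,0,.07],vel=.1)
r.sleep(.2);print(r.current_contact_force(),r.current_t())
d=look('w7');M=d['tool']
wheel(d,np.array([*AX,.103]),np.array([0,0,1.]),np.array([1.,0,0]),np.array([0,1.,0]))
p=np.array(r.current_tool_pos());r.move_linear(p+[-.12,.05,.06],vel=.2)
d=optics.get_image('scene');save('s7',d['pixels'])
P=cloud(d);t=P[(abs(P[...,2]-.143)<.006)&(np.hypot(P[...,0]-.582,P[...,1]+.253)<.07)];print(len(t),np.median(t[:,2]));print(r.current_t())
E
```

```text
1.0009127713598822 [ 0.18091706 -0.12814723  0.31757708]
[-0.80776647  0.31567807 -0.19040101] 18.175
boss 4232 circle [ 3.70696975e-04 -7.17055924e-05  2.60173339e-02] 0.00019634436011500833 height 0.07996842822347681 tilt [-0.00129665  0.00048916]
tyre 8254 circle [ 0.00053661 -0.00028145  0.06014378] 0.0002066425774957237 height 0.039966095759947515 tilt [ 0.00185714 -0.00072015]
yellow 166 angle -52.29318202765528 line -53.55872443487902
yellow 166 angle -52.29318202765528 line -53.55872443487902
yellow 59 angle -52.30455499831469 line -52.69327357463326
1347 0.14309772342724647
19.1417
```

View pics/s7.png

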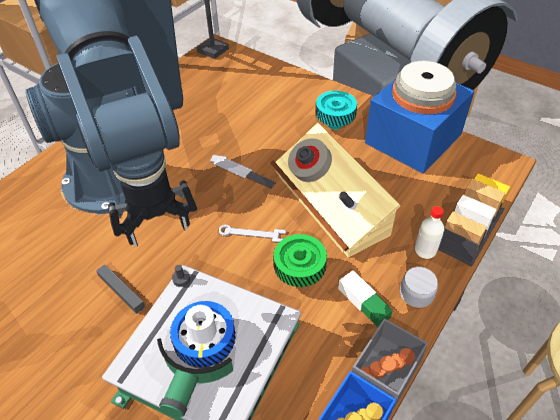

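View pics/w7.png

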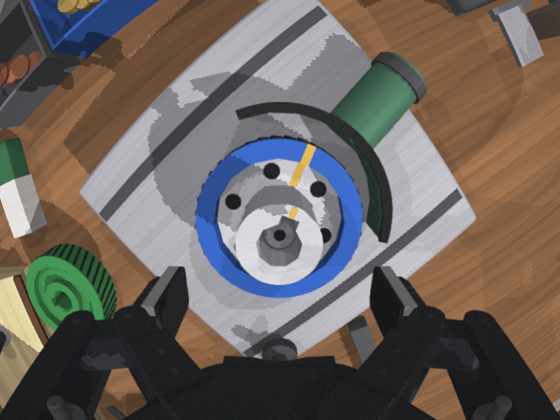

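Both views show the wheel level on the flange, with its boss top 80.0 mm above the flange and its keyway on the key. The peg at (347,200) is empty, and the other items look unmoved.

```bash
python3 -c "
from h import *
r.sleep(.3);print(np.abs(r.current_qvel()).max(),r.current_contact_force());r.hand_in()"
```

```text
0.005427241503039245 [-0.48208577 -0.46694533 -0.11342973]
the job is handed in; nothing more can be done
```

The blue contact wheel is fitted on the spindle, seated on the flange with its keyway over the brass key, and I've handed the job in at about 19.5 s of the 48 s allowed. I drew it off the sloping peg by its boss and lowered it over the key with no measurable contact force. I set it on the flange with about 12 N, then opened the gripper and backed away.

**Last checks:**
- **Seating:** the boss top is 80.0 mm and the tyre face 40.0 mm above the flange. The wheel is level to about 0.1° and within 0.6 mm of the spindle axis.
- **Keyway:** it points to about −52.3°, against about −52° measured for the key beforehand.
- **Surroundings:** the gripper was clear with no contact force. By eye, the stone wheel and the other loose things had not moved.

**Disagreement:** the two fixed cameras put the wheel about 5 mm apart at the start. I used the wrist camera for both the wheel and the spindle, and its readings agreed to within a few tenths of a millimetre.

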